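# Proof-pull a glued test strip on the bench pull tester

### The job

Check the glue joint of the blue-and-grey test strip on the bench pull tester: lay the strip flat on the tester's two posts with a pin through each of its holes and let go of it, then take the black D-handle and draw it out against its spring until the red pointer stands level with the green set mark, without overpulling past the mark. Finish while still holding the handle there with the load on the strip: do not let go. Leave the glue bottle, tape roll, brush and cup where they are.

Things in the scene. Friction and masses are not known exactly. Their poses are not given: they have to be found in the camera images.
- strip: Test strip, 150 x 30 mm, 45 g: a blue and a grey rigid plastic strip, each 4 mm thick, glued with a 13 mm overlap in the middle. Overlap and doubled ends (30 mm long) are 8 mm thick; a 15 mm hole in each end, 120 mm apart. Either end may go on either pin. Starts lying on a 4 mm brown hardboard. Origin: centre of the underside; x from the blue to the grey end, z up. Pinch it across the middle.
- hole_blue (a point): Centre of the hole in the blue end, at mid-thickness (4 mm above the underside, 60 mm from the middle).
- hole_grey (a point): Centre of the hole in the grey end, at mid-thickness (4 mm above the underside, 60 mm from the middle).
- tester: Bench pull tester, fixed to the bench: green base plate 255 x 110 x 14 mm, grey fixed post at one end, carriage sliding on two rods, D-handle overhanging the other end. Origin on the bench under the load line (which is 49 mm up); +x points to the fixed post, the handle is drawn out along -x. Between the posts, where the strip's middle goes, is 71 mm of room, nothing above 29 mm there.
- carriage: Sliding silver block 62 x 74 mm with the moving pin, the spring barrel (28 mm diameter), white scale (top 66 mm up) and set mark; it carries the handle. A light spring (1 N) holds it home, toward the fixed post. With the strip on, a pull first slides it about 9 mm until the holes' slack is taken up, then the handle's spring stretches (without: 20 mm). Origin and axes as the tester when home.
- fixed_pin (a point): Foot of the pin on the fixed post: centre of the post's flat top, 45 mm above the bench, on which the strip's underside lies. Pin 8 mm in diameter, 12 mm tall plus a 5 mm tapered tip (17 mm in all).
- moving_pin (a point): Foot of the pin on the carriage: the same pin and height (top face 45 mm above the bench). At home it stands 118 mm from the fixed pin, so the 120 mm hole spacing drops over both with play. The scale barrel begins 32 mm from this pin on the handle side.
- bar (a point): Middle of the D-handle's grip bar: black, round, 14 mm thick, 100 mm long, level, 49 mm above the bench, along the tester's y (square to the pull). Inside the D are 51 mm of room between bar and yoke and 82 mm between the side arms: pinch it from above with one finger inside the D. Moves along the tester's -x.
- pull (a joint): How far the handle's spring is stretched, that is how far the red pointer has moved along the scale from zero: 0 at rest, up to 0.052 m. About 500 N/m: 13 N at 26 mm, 20 N at 40 mm; it springs back if let go. It is the handle's travel less the carriage's.
- set_mark (a joint): Where the green set mark is clamped on the scale, in the same measure as joint pull: the pointer is level with the mark's middle when pull equals set_mark. Between 0.026 and 0.040 m.
- pointer (a point): The red pointer on the scale, a cross bar 2.5 x 22 mm, 70 mm above the bench; moves with the handle.
- mark (a point): Middle of the green set mark: a tab 10 mm long along the scale with a white centre line, on the scale's edge 19 mm to one side of the pointer's line (tester's -y side). Rides on the carriage.
- glue: White glue bottle with a yellow label, 60 mm diameter, 150 mm tall; origin at the centre of its base. Leave alone.
- tape: Roll of yellow tape lying flat, 92 mm diameter, 25 mm tall; origin at the centre of its base. Leave alone.
- brush: Glue brush with a wooden handle, about 200 mm long, lying on the bench along its x; origin at its underside. Leave alone.
- cup: Teal cup, 76 mm diameter, 100 mm tall; origin at the centre of its base. Leave alone.
There are look-alikes about, which are no part of the job. Leave any turquoise or white look-alike of the strip alone.

How it is judged (in metres and radians):
On the way:
1. the strip lies flat on both posts with a pin through each hole, and is let go (((horizontal distance between hole_blue and fixed_pin below 0.0065 m and z of hole_blue in the frame of fixed_pin between 0 and 0.0075 m and horizontal distance between hole_grey and moving_pin below 0.0065 m and z of hole_grey in the frame of moving_pin between 0 and 0.0075 m) or (horizontal distance between hole_blue and moving_pin below 0.0065 m and z of hole_blue in the frame of moving_pin between 0 and 0.0075 m and horizontal distance between hole_grey and fixed_pin below 0.0065 m and z of hole_grey in the frame of fixed_pin between 0 and 0.0075 m)) and contact force between strip and the fingers below 0.3 N and contact force between strip and the arm below 0.3 N), for 0.2 s.
At the end, for the whole second after the job is handed in: The strip lies flat on both posts with a pin through each hole, not touched by the robot and carrying the load (more than 8 N on the moving pin); the fingers still hold the handle (more than 6 N) and the red pointer stands still within 5 mm of the middle of the green set mark (all of step 1 and x of pointer in the frame of mark between -0.005 and 0.005 m and velocity of joint pull between -0.005 and 0.005 m/s and contact force between strip and carriage above 8 N and contact force between the fingers and carriage above 6 N); the arm keeps its last pose, push and grip.
It fails at once if the pointer is pulled more than 8 mm past the middle of the green set mark (x of pointer in the frame of mark below -0.008 m).
It fails at once if the glue bottle is pushed more than 30 mm or knocked over (distance of glue from where it was at the start of the episode above 0.03 m or angle between glue's own z axis and vertical above 0.5 rad).
It fails at once if the tape roll is pushed more than 30 mm or knocked over (distance of tape from where it was at the start of the episode above 0.03 m or angle between tape's own z axis and vertical above 0.5 rad).
It fails at once if the brush is pushed more than 30 mm or knocked over (distance of brush from where it was at the start of the episode above 0.03 m).
It fails at once if the cup is pushed more than 30 mm or knocked over (distance of cup from where it was at the start of the episode above 0.03 m or angle between cup's own z axis and vertical above 0.5 rad).
It also fails if it takes over 48 s, if anything falls off the work surface, if the arm or the gripper's body presses on something with over 40 N, if the wrist force passes 120 N, or if a joint passes its speed limit or range.

### The arm

A 6-joint arm with a two-finger parallel gripper is mounted at the origin on the work surface. World frame = base frame: x ahead of the robot, y to its left, z up, the work surface at z = 0. Lengths are in mm, angles in rad, forces in N, time in s.
With the tool pointing down it reaches from about 350 to 975 mm from the base axis. Payload 7.1 kg.
Tool frame: the origin (TCP) lies midway between the tips of the shut fingers; the grasp point (between the pads) lies 19 mm behind it (ctrl.grip_depth is the distance from the TCP to the grasp point, in mm); z points along the fingers, y is the line along which they close (so a half turn about z gives the same grasp; the last joint's range is limited). The gripper opens to 88 mm and grips with 3 to 60 N. Pads are 20 mm wide; open, the fingers measure 115 mm over their backs; the gripper's body (75 mm by 178 mm) begins 61 mm behind the grasp point.
Start: joints at [-1.31, 0.423, 1.63, -0, 1.089, -0.019], TCP at [172.62, -600.672, 192.875] pointing down, gripper open.
Joint ranges: [-3, 3], [-0.9, 2.11], [0.09, 2.58], [-1.31, 4.45], [0.11, 2.69], [-2.54, 2.54]. Speed limits (rad/s): [2.39, 2.39, 3.01, 3.14, 3.14, 3.14].

### API

Orientations are given as a rotation vector (axis times angle).
In Python, from workcell import ctrl, cams gives the robot as it stands.
- The arm moves only by the tool move_arm, never from a script. Its argument "steps" is a list of rows, each a list of 3 entries, a list of its own where there are three numbers: the shift along the tool's x, y, z in units of 25 mm (1.0 is 25 mm), then the turn about the tool's z in units of 5 degrees (1.0 is 5 degrees), then the closure, from 0 (fully open) to 1 (shut). A call has 1 to 20 rows; each row shifts and turns the commanded pose from where the row before left it, along the tool's axes as they then stand; what a row does not reach is not made up. A row lasts 1/12 s, in which the tool goes at most 41.7 mm and 7.16 degrees, less where a joint would pass 70% of its speed; a pose out of reach is approached as far as the arm can. A call is refused whole if a number of a shift passes 1 or a number of a turn 1, either way. A call with a gripper value outside its range is refused whole. The fingers move at their own pace and stop on an object; the grip force is fixed at half the most. Time passes only in rows, so rows that do not move let the fingers close. It gives the time, the measured TCP pose, the force, the opening and the grip force at its end, in the units of the state.
- ctrl.get_obs(): the state, without advancing time (a new reading comes with each control period).
- cams.get_image(name): name is "side" or "top"; returns a dict with "image" (480x640x3 uint8, red, green, blue), "camera_matrix" (3x3 intrinsics, pixels), "xyz" and "rotation" of the camera in the world. Camera axes: x right, y down, z forward; pixel columns grow to the right and rows downward; lengths in mm; the calibration is good to about 2 mm. A picture is of the moment at which its call begins. There is no depth.
- ctrl.close_job(): hands the job in; it is judged then, once.
Trained networks look in the newest picture that a camera, given by its name, has taken for a name from the list of things; names that differ only in an ending like _2 or _b are one class to them, and where a whole thing is asked for, a point or a joint stands for the part that bears it (a point fixed in the world has none). Each returns a list of dicts, best first, with "p" (0 to 1); they miss things now and then, are a little off and sometimes report something else, mostly with a low value. They report only what shows in the picture. A call takes as long as a camera call. They do not tell look-alikes from the thing itself.
- cams.boxes_of(camera, thing): "rect" ([centre column, centre row, width, height] in pixels, round what is visible of it).
- cams.cut_out(camera, thing): "pixels" (480x640 bool, what is visible of it) and "rect" ([centre column, centre row, width, height] in pixels, round what is visible of it).
The state is a dict: "t": time; "qpos": joint angles; "qvel": joint speeds; "joint_torque": joint torques, N m; "ee_pos": TCP position; "orientation": TCP orientation; "ft_force": force on the tool from outside, world axes, zero at the start; "moment": the same for the moment, N m; "width": finger opening in mm; "grasp_force": force on a finger pad.
Only numpy, scipy, OpenCV 4.12 (cv2) and the standard library are available. Lean on these libraries where they do the work, as an engineer would, in place of code of your own. Each camera call takes 0.05 s, during which the arm holds its last target. There are 200 camera calls.

## Working session

There is one attempt and no reset: what is moved stays moved. The work goes in short steps, Python scripts to look and compute and a tool call to move; the robot and the scene stay as the last step left them, time stands still between calls to the robot, and variables do not carry over. Pictures are saved under pics/ and viewed, at most 10 in all, crops included, and the job is handed in when it is done.

Besides the shell and the picture viewer there is one more tool, called after ">>>" in YAML: its name, and indented under it one key for each argument. move_arm: Moves the arm, as the interface text tells. Its arguments: {"type":"object","properties":{"steps":{"type":"array"}},"required":["steps"]}

```bash
ls; mkdir -p pics; cat > h.py <<'E'
import numpy as np, cv2
from workcell import ctrl, cams
def snap(n,f=None):
    d=cams.get_image(n)
    if f: cv2.imwrite('pics/'+f,d['image'][:,:,::-1])
    return d
def ray(d,u,v):
    K=np.array(d['camera_matrix']);R=np.array(d['rotation']);
    if R.shape!=(3,3): R=cv2.Rodrigues(R.astype(float))[0]
    return np.array(d['xyz'],float),R@np.linalg.solve(K,[u,v,1.])
def atz(d,u,v,z):
    o,r=ray(d,u,v); return o+r*(z-o[2])/r[2]
def tri(rs):
    A=np.zeros((3,3));b=np.zeros(3)
    for o,r in rs:
        r=r/np.linalg.norm(r);P=np.eye(3)-np.outer(r,r);A+=P;b+=P@o
    return np.linalg.solve(A,b)
def proj(d,p):
    K=np.array(d['camera_matrix']);R=np.array(d['rotation'])
    if R.shape!=(3,3): R=cv2.Rodrigues(R.astype(float))[0]
    q=K@(R.T@(np.array(p,float)-d['xyz'])); return q[:2]/q[2]
E
python3 - <<'E'
from h import *
np.set_printoptions(precision=3,suppress=True)
o=ctrl.get_obs();print(o['t'],o['ee_pos'],o['orientation'],o['width'])
for n in('top','side'):
    d=snap(n,n+'0.png');print(n,d['camera_matrix'],d['xyz'],d['rotation'])
    for t in('strip','hole_blue','hole_grey','tester','carriage','bar','pointer','mark','fixed_pin','moving_pin','glue','tape','brush','cup'):
        try:print(t,[(round(x['p'],2),np.round(x['rect'])) for x in cams.boxes_of(n,t)][:4])
        except Exception as e:print(t,e)
E
```

```text
pics
0.0 [ 172.482 -600.103  192.133] [-3.109 -0.438  0.   ] 87.87156759979051
top [[585.666   0.    326.812]
 [  0.    585.666 253.449]
 [  0.      0.      1.   ]] [ 326.841    3.339 1408.969] [-2.114  2.165 -0.138]
strip [(0.91, array([382., 136.,  41.,  52.])), (0.85, array([211., 157.,  59.,  16.])), (0.75, array([290., 139.,  54.,  32.])), (0.64, array([196., 378.,  20.,  69.]))]
hole_blue [(0.95, array([302., 294.,  64.,  31.])), (0.92, array([198., 381.,  18.,  62.])), (0.91, array([381., 136.,  40.,  56.])), (0.86, array([212., 158.,  59.,  18.]))]
hole_grey [(0.93, array([302., 292.,  66.,  30.])), (0.93, array([291., 139.,  59.,  34.])), (0.78, array([211., 156.,  58.,  24.])), (0.74, array([384., 136.,  44.,  52.]))]
tester [(0.67, array([314., 219., 142.,  81.])), (0.56, array([164., 224.,  36.,  27.]))]
carriage [(0.94, array([340., 209.,  96.,  57.]))]
bar [(0.78, array([367., 200.,  40.,  48.])), (0.56, array([314., 220., 147.,  80.]))]
pointer [(0.67, array([365., 200.,  40.,  47.]))]
mark []
fixed_pin [(0.56, array([314., 219., 149.,  79.])), (0.43, array([366., 201.
[... 995 characters left out ...]
 104.]))]
carriage [(0.85, array([296., 230.,  52.,  63.]))]
bar [(0.61, array([300., 209.,  40.,  27.])), (0.61, array([343., 287.,  20.,  48.])), (0.28, array([282., 251.,  74., 109.]))]
pointer [(0.88, array([300., 216.,  39.,  34.]))]
mark [(0.45, array([300., 210.,  37.,  23.])), (0.3, array([340., 285.,  21.,  50.]))]
fixed_pin [(0.71, array([283., 254.,  72., 108.]))]
moving_pin [(0.61, array([293., 230.,  52.,  63.]))]
glue [(0.86, array([209., 342.,  34.,  55.]))]
tape [(0.38, array([411., 189.,  60.,  25.])), (0.17, array([301., 215.,  40.,  30.]))]
brush [(0.69, array([409., 190.,  61.,  21.])), (0.17, array([295., 231.,  51.,  66.]))]
cup [(0.72, array([349., 144.,  25.,  33.]))]
```

View pics/top0.png

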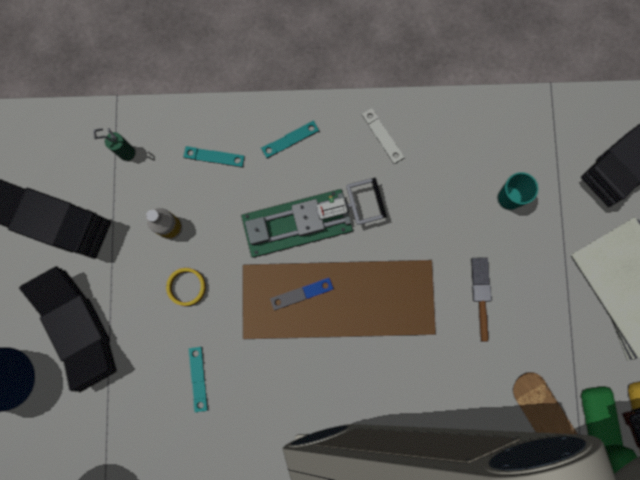

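View pics/side0.png

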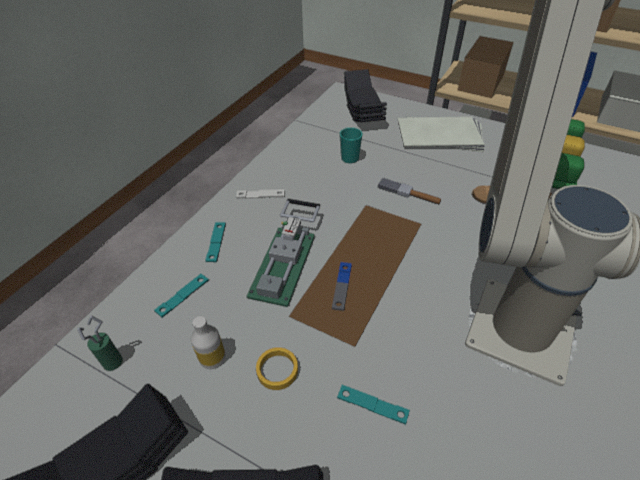

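Top view: the blue/grey strip on the brown board is at (302,294). Look-alikes are turquoise at (290,139), (214,157) and (198,380), and white at (382,136). The tester is at (314,219), with its handle to the right at (367,200) and the fixed post on the left at (257,230). In the side view the strip is at (342,286) and the tester at (282,251). I choose the blue/grey strip and check it in close crops.

```bash
python3 - <<'E'
import cv2
a=cv2.imread('pics/top0.png')[170:315,235:395];cv2.imwrite('pics/tc.png',cv2.resize(a,None,fx=4.0,fy=4.0,interpolation=cv2.INTER_CUBIC))
a=cv2.imread('pics/side0.png')[190:315,240:365];cv2.imwrite('pics/sc.png',cv2.resize(a,None,fx=4.8,fy=4.8,interpolation=cv2.INTER_CUBIC))
E
```

```text
(no output)
```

View pics/tc.png

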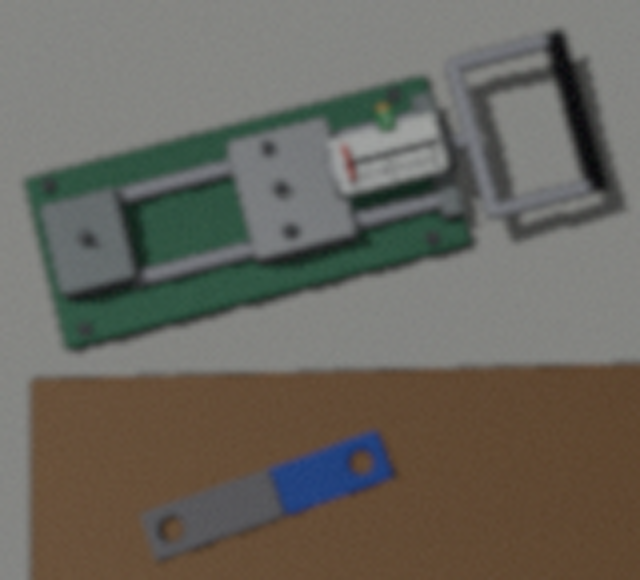

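View pics/sc.png

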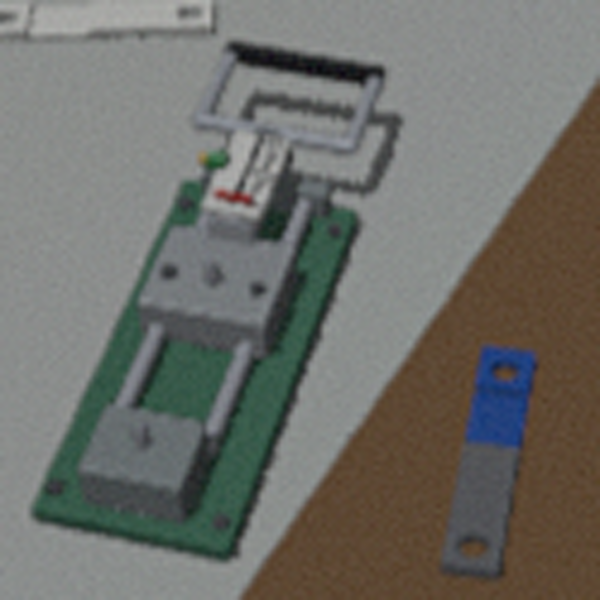

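The crops confirm the blue/grey strip. Holes in the top crop are at (361,462) and (172,528), pins at (88,239) and (282,190), bar ends at (555,35) and (600,188), pointer at (349,163) and mark at (386,112).

```bash
python3 - <<'E'
from h import *
np.set_printoptions(precision=1,suppress=True)
T=cams.get_image('top');S=cams.get_image('side')
P={'c1':((27,178),(36,516),14),'c2':((70,349),(235,557),14),'c3':((472,243),(357,214),14),'c4':((425,77),(190,183),14),
'fpin':((88,239),(143,436),54),'mpin':((282,190),(212,275),54),'blue':((361,462),(505,373),12),'grey':((172,528),(472,547),12),
'bar1':((555,36),(233,51),49),'bar2':((598,188),(380,74),49),'ptr':((349,163),(234,196),70),'mark':((386,112),(213,158),66)}
R={}
for k,(a,b,z) in P.items():
    ua=(235+(a[0]+.5)/4-.5,170+(a[1]+.5)/4-.5);ub=(240+(b[0]+.5)/4.8-.5,190+(b[1]+.5)/4.8-.5)
    t=tri([ray(T,*ua),ray(S,*ub)]);A=atz(T,*ua,z);B=atz(S,*ub,z);R[k]=A,B
    print(k,'tri',t,'top',A[:2],'side',B[:2],'z',z)
for i in(0,1):
  for a,b in(('fpin','mpin'),('blue','grey'),('bar1','bar2'),('c1','c4'),('c2','c3'),('c1','c2'),('ptr','mark')):
    v=R[b][i]-R[a][i];print(i,a,b,np.linalg.norm(v),np.degrees(np.arctan2(v[1],v[0])))
E
```

```text
c1 tri [632.6 229.1   4.3] top [632.  228.3] side [625.7 234.1] z 14
c2 tri [525.9 203.2   4.8] top [526.2 202.5] side [520.3 208.1] z 14
c3 tri [585.8 -41.6   8.4] top [584.8 -41.4] side [582.9 -36.8] z 14
c4 tri [688.3 -16.3  10. ] top [688.7 -15.7] side [684.4 -13.3] z 14
fpin tri [586.2 186.3  50.6] top [585.7 185.9] side [584.4 188.4] z 54
mpin tri [613.7  71.5  49.1] top [612.1  71. ] side [611.7  75.4] z 54
blue tri [453.9  28.7   8.2] top [453.9  28.7] side [452.3  31.6] z 12
grey tri [417.3 142.6   8.6] top [417.1 142.3] side [416.1 144.8] z 12
bar1 tri [701.2 -93.8  49.9] top [702.6 -93.4] side [700.6 -94.8] z 49
bar2 tri [ 609.  -115.4   51.6] top [ 609.4 -115.7] side [ 610.5 -117.9] z 49
ptr tri [623.5  30.7  70.5] top [623.8  30.8] side [623.5  30.2] z 70
mark tri [652.8   7.9  67.7] top [654.7   8.5] side [652.2   6.1] z 66
0 fpin mpin 117.88275121099703 -77.0398437408648
0 blue grey 119.37335065623336 107.9170089773626
0 bar1 bar2 95.76532657333787 -166.58261319267646
0 c1 c4 250.46450269124674 -76.93821991252057
0 c2 c3 250.84990034883936 -76.48217185378422
0 c1 c2 108.96385216320188 -166.3060613285167
0 ptr mark 38.32552912271517 -35.82353888807653
1 fpin mpin 116.30340082594995 -76.42460600886743
1 blue grey 118.87346761213173 107.71256383660081
1 bar1 bar2 93.02292664238655 -165.61783294675192
1 c1 c4 254.23222140155548 -76.6504839722535
1 c2 c3 252.8138215431532 -75.66793459189932
1 c1 c2 108.47683854255033 -166.15465300117245
1 ptr mark 37.736268940552904 -40.00198181816237
```

>>> move_arm:
  steps:
    - [[1, -0.2, 0], -0.5, 0]
    - [[1, -0.2, 0], -0.5, 0]
    - [[1, -0.2, 0], -0.5, 0]
    - [[1, -0.2, 0], -0.5, 0]
    - [[1, -0.2, 0], -0.5, 0]
    - [[1, -0.2, 0], -0.5, 0]
    - [[1, -0.2, 0], -0.5, 0]
    - [[1, -0.2, 0], -0.5, 0]
    - [[1, -0.2, 0], -0.5, 0]
    - [[1, -0.2, 0], -0.5, 0]
    - [[1, -0.2, 0], -0.5, 0]
    - [[1, -0.2, 0], -0.5, 0]
    - [[1, -0.2, 0], -0.5, 0]
    - [[1, -0.2, 0], -0.5, 0]
    - [[1, -0.2, 0], -0.5, 0]
    - [[1, -0.2, 0], -0.5, 0]
    - [[1, -0.2, 0], -0.5, 0]
    - [[1, -0.2, 0], -0.5, 0]
    - [[1, -0.2, 0], -0.5, 0]
    - [[1, -0.2, 0], -0.5, 0]

```text
t: 3.27
ee_pos: [483.4, -215.2, 193.0]
orientation: [2.632, 1.714, 0.0]
ft_force: [0.6, 0.4, -0.6]
width: 87.4
grasp_force: 0.0
```

```bash
cat >> h.py <<'E'
def to(x,y,z,yaw,o=None):
    "delta to a pose (yaw of tool y, deg) in tool axes/units as they stand"
    o=o or ctrl.get_obs();R=cv2.Rodrigues(np.array(o['orientation'],float))[0]
    d=R.T@(np.array([x,y,z])-o['ee_pos'])/25
    yw=np.degrees(np.arctan2(R[1,1],R[0,1]));e=(yaw-yw+180)%360-180
    print('t %.2f'%o['t'],'pos',np.round(o['ee_pos'],1),'yaw %.1f tilt %.2f'%(yw,np.degrees(np.arccos(-R[2,2]))),'w %.1f'%o['width'],'F',np.round(o['ft_force'],1),'g %.1f'%o['grasp_force'])
    print('shift units',np.round(d,2),'turn units %.2f'%(-e/5))
E
python3 -c "
from h import *
to(435.5,85.6,60,17.9)"
```

```text
t 3.27 pos [ 483.4 -215.2  193. ] yaw -23.8 tilt 0.03 w 87.4 F [ 0.6  0.4 -0.6] g 0.0
shift units [10.23 -6.62  5.32] turn units -8.35
```

>>> move_arm:
  steps:
    - [[0.93, -0.6, 0.3], 0, 0]
    - [[0.93, -0.6, 0.3], 0, 0]
    - [[0.93, -0.6, 0.3], 0, 0]
    - [[0.93, -0.6, 0.3], 0, 0]
    - [[0.93, -0.6, 0.3], 0, 0]
    - [[0.93, -0.6, 0.3], 0, 0]
    - [[0.93, -0.6, 0.3], 0, 0]
    - [[0.93, -0.6, 0.3], 0, 0]
    - [[0.93, -0.6, 0.3], 0, 0]
    - [[0.93, -0.6, 0.3], 0, 0]
    - [[0.93, -0.6, 0.3], 0, 0]
    - [[0, 0, 0.2], -0.93, 0.3]
    - [[0, 0, 0.2], -0.93, 0.3]
    - [[0, 0, 0.2], -0.93, 0.3]
    - [[0, 0, 0.2], -0.93, 0.3]
    - [[0, 0, 0.2], -0.93, 0.3]
    - [[0, 0, 0.2], -0.93, 0.3]
    - [[0, 0, 0.2], -0.93, 0.3]
    - [[0, 0, 0.2], -0.93, 0.3]
    - [[0, 0, 0.2], -0.92, 0.3]

```text
t: 4.93
ee_pos: [436.2, 84.5, 65.3]
orientation: [1.845, 2.542, 0.001]
ft_force: [0.3, 0.2, -0.1]
width: 61.6
grasp_force: 0.0
```

```bash
python3 -c "
from h import *
to(435.5,85.6,5.5,17.9)"
```

```text
t 4.93 pos [436.2  84.5  65.3] yaw 18.1 tilt 0.03 w 61.6 F [ 0.3  0.2 -0.1] g 0.0
shift units [ 0.05 -0.01  2.39] turn units 0.03
```

>>> move_arm:
  steps:
    - [[0.05, 0, 0.6], 0, 0.3]
    - [[0, 0, 0.6], 0, 0.3]
    - [[0, 0, 0.6], 0, 0.3]
    - [[0, 0, 0.3], 0, 0.3]
    - [[0, 0, 0.29], 0, 0.3]
    - [[0, 0, 0], 0, 0.3]

```text
t: 5.43
ee_pos: [435.1, 85.5, 4.8]
orientation: [-1.85, -2.538, 0.002]
ft_force: [-1.1, 0.2, 1.6]
width: 61.4
grasp_force: 0.0
```

>>> move_arm:
  steps:
    - [[0, 0, 0], 0, 0.5]
    - [[0, 0, 0], 0, 0.6]
    - [[0, 0, 0], 0, 0.7]
    - [[0, 0, 0], 0, 0.8]
    - [[0, 0, 0], 0, 0.9]
    - [[0, 0, 0], 0, 0.9]
    - [[0, 0, 0], 0, 0.9]
    - [[0, 0, 0], 0, 0.9]

```text
t: 6.1
ee_pos: [435.6, 85.6, 5.7]
orientation: [1.85, 2.539, 0.0]
ft_force: [0.8, 0.0, 0.5]
width: 11.9
grasp_force: 0.0
```

>>> move_arm:
  steps:
    - [[0, 0, -0.5], 0, 0.9]
    - [[0, 0, -1], 0, 0.9]
    - [[0, 0, -1], 0, 0.9]
    - [[0, 0, -1], 0, 0.9]
    - [[0, 0, 0], 0, 0.9]

```text
t: 6.52
ee_pos: [438.3, 86.1, 96.8]
orientation: [1.848, 2.535, 0.007]
ft_force: [1.5, -0.4, 0.4]
width: 8.6
grasp_force: 0.0
```

```bash
python3 - <<'E'
from h import *
to(599.2,128.9,85,13.3)
T=snap('top','t1.png');S=snap('side','s1.png')
for n,d in(('top',T),('side',S)):
    print(n,[(round(x['p'],2),np.round(x['rect'])) for x in cams.boxes_of(n,'strip')],'blue,grey exp',proj(d,[453.9,28.7,95]),proj(d,[417.2,142.5,95]))
a=T['image'][220:360,230:390,::-1];b=S['image'][180:320,280:420,::-1]
cv2.imwrite('pics/c1.png',np.hstack([cv2.resize(a,(400,350),interpolation=2),cv2.resize(b,(350,350),interpolation=2)]))
E
```

```text
t 6.52 pos [438.3  86.1  96.8] yaw 17.8 tilt 0.38 w 8.6 F [ 1.5 -0.4  0.4] g 0.0
shift units [-0.34  6.65  0.51] turn units 0.91
top [(0.97, array([289., 142.,  54.,  31.])), (0.95, array([382., 138.,  44.,  55.])), (0.68, array([214., 157.,  61.,  19.])), (0.66, array([198., 381.,  18.,  72.])), (0.63, array([516., 191.,  38.,  40.])), (0.61, array([331., 286.,   7.,  14.]))] blue,grey exp [324.13203145 281.78161887] [273.83314529 299.29407708]
side [(0.77, array([262., 194.,  46.,   9.])), (0.67, array([181., 294.,  51.,  45.])), (0.6, array([216., 241.,  21.,  39.])), (0.59, array([341., 286.,  23.,  50.]))] blue,grey exp [345.72054594 245.08498617] [338.63321898 281.87401741]
```

View pics/c1.png

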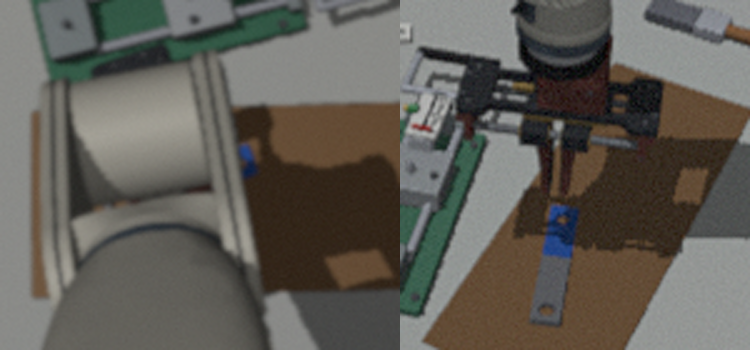

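The grasp missed: the strip still lies where it was, at side pixel (341,286), and the fingers closed on air. I'll open, go down again and feel for the board.

```bash
python3 - <<'E'
from h import *
to(435.5,85.6,5.5,17.9)
E
```

```text
t 6.72 pos [434.8  85.5  92.3] yaw 17.8 tilt 0.07 w 8.6 F [-0.6  0.   0.2] g 0.0
shift units [-0.    0.03  3.47] turn units -0.01
```

>>> move_arm:
  steps:
    - [[-0.07, 0, 0], 0, 0.4]
    - [[0, 0, 0], 0, 0.4]
    - [[0, 0, 0.9], 0, 0.4]
    - [[0, 0, 0.9], 0, 0.4]
    - [[0, 0, 0.9], 0, 0.4]
    - [[0, 0, 0.5], 0, 0.4]
    - [[0, 0, 0.3], 0, 0.4]
    - [[0, 0, 0], 0, 0.4]
    - [[0, 0, 0], 0, 0.4]

```text
t: 7.47
ee_pos: [435.8, 83.8, 5.2]
orientation: [-1.85, -2.538, 0.002]
ft_force: [0.1, -0.8, 0.6]
width: 52.2
grasp_force: 0.0
```

```bash
python3 - <<'E'
from h import *
to(435.5,85.6,5.5,17.9)
S=snap('side','s2.png')
b=S['image'][215:335,280:420,::-1]
cv2.imwrite('pics/c2.png',cv2.resize(b,(700,600),interpolation=2))
print(proj(S,[435.5,85.6,5.5]))
E
```

```text
t 7.47 pos [435.8  83.8   5.2] yaw 17.8 tilt 0.08 w 52.2 F [ 0.1 -0.8  0.6] g 0.0
shift units [ 0.07  0.01 -0.01] turn units -0.01
[341.43051731 285.46901454]
```

View pics/c2.png

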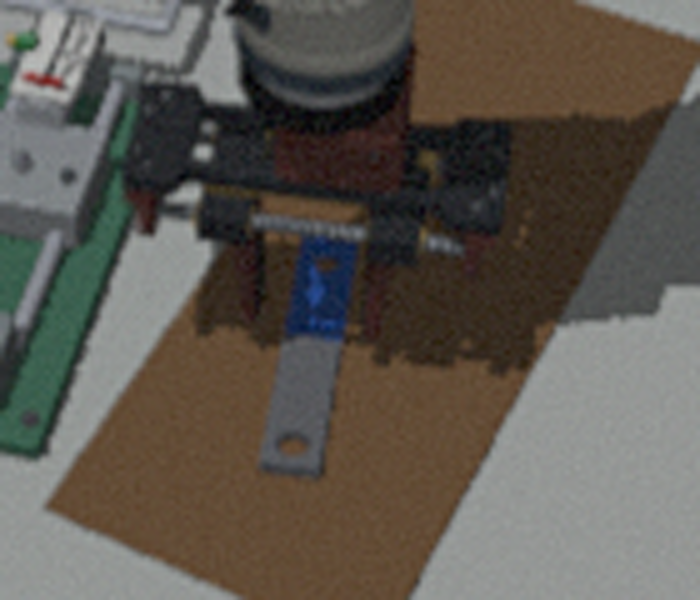

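The tips show at about (343,281) in the side view, where the TCP should project to (341,285). They look higher than stated, so I probe down gently.

>>> move_arm:
  steps:
    - [[0.05, 0, 0.04], 0, 0.4]
    - [[0, 0, 0.04], 0, 0.4]
    - [[0, 0, 0.04], 0, 0.4]
    - [[0, 0, 0], 0, 0.4]

```text
t: 7.85
ee_pos: [436.0, 85.2, 2.9]
orientation: [1.85, 2.539, 0.001]
ft_force: [0.1, -0.4, -0.7]
width: 52.8
grasp_force: 0.0
```

>>> move_arm:
  steps:
    - [[0, 0, 0.04], 0, 0.4]
    - [[0, 0, 0.04], 0, 0.4]
    - [[0, 0, 0.04], 0, 0.4]
    - [[0, 0, 0], 0, 0.4]

```text
t: 8.18
ee_pos: [435.6, 85.1, -0.6]
orientation: [-1.85, -2.539, 0.0]
ft_force: [0.1, -0.0, 0.2]
width: 52.6
grasp_force: 0.0
```

>>> move_arm:
  steps:
    - [[0, 0, 0.04], 0, 0.4]
    - [[0, 0, 0.04], 0, 0.4]
    - [[0, 0, 0.04], 0, 0.4]
    - [[0, 0, 0], 0, 0.4]

```text
t: 8.52
ee_pos: [435.6, 85.1, -3.6]
orientation: [-1.85, -2.539, 0.0]
ft_force: [0.1, -0.3, 0.2]
width: 52.7
grasp_force: 0.0
```

```bash
python3 - <<'E'
from h import *
print(ctrl.grip_depth); to(435.5,85.6,5.5,17.9)
print(ctrl.get_obs()['qpos'])
E
```

```text
18.700000000000003
t 8.52 pos [435.6  85.1  -3.6] yaw 17.8 tilt 0.02 w 52.7 F [ 0.1 -0.3  0.2] g 0.0
shift units [ 0.02  0.   -0.36] turn units -0.01
[ 1.66058042e-01  5.25193212e-01  2.12284098e+00 -2.39355930e-05
  4.93857876e-01 -1.45103500e-01]
```

>>> move_arm:
  steps:
    - [[0, 0, 0.04], 0, 0.4]
    - [[0, 0, 0.04], 0, 0.4]
    - [[0, 0, 0.04], 0, 0.4]
    - [[0, 0, 0.04], 0, 0.4]
    - [[0, 0, 0], 0, 0.4]

```text
t: 8.93
ee_pos: [435.6, 85.1, -7.6]
orientation: [-1.85, -2.539, 0.0]
ft_force: [-0.5, 0.3, 0.8]
width: 53.0
grasp_force: 0.0
```

>>> move_arm:
  steps:
    - [[0, 0, 0.04], 0, 0.4]
    - [[0, 0, 0.04], 0, 0.4]
    - [[0, 0, 0.04], 0, 0.4]
    - [[0, 0, 0], 0, 0.4]

```text
t: 9.27
ee_pos: [435.6, 85.1, -10.5]
orientation: [-1.85, -2.539, 0.0]
ft_force: [-0.6, 0.2, 0.7]
width: 53.1
grasp_force: 0.0
```

>>> move_arm:
  steps:
    - [[0, 0, 0.04], 0, 0.4]
    - [[0, 0, 0.04], 0, 0.4]
    - [[0, 0, 0.04], 0, 0.4]
    - [[0, 0, 0], 0, 0.4]

```text
t: 9.6
ee_pos: [435.6, 85.1, -13.5]
orientation: [-1.85, -2.539, 0.0]
ft_force: [0.3, -0.7, 0.6]
width: 52.6
grasp_force: 0.0
```

>>> move_arm:
  steps:
    - [[0, 0, 0.04], 0, 0.4]
    - [[0, 0, 0.04], 0, 0.4]
    - [[0, 0, 0.04], 0, 0.4]
    - [[0, 0, 0], 0, 0.4]

```text
t: 9.93
ee_pos: [435.6, 85.1, -16.5]
orientation: [-1.85, -2.539, 0.0]
ft_force: [0.8, -0.4, -0.4]
width: 52.7
grasp_force: 0.0
```

```bash
python3 - <<'E'
from h import *
S=snap('side','s3.png')
b=S['image'][215:335,280:420,::-1]
cv2.imwrite('pics/c3.png',cv2.resize(b,(700,600),interpolation=2))
for p in([435.5,85.6,-16.5],[435.5,85.6,4]): print((proj(S,p)-[280,215])*5)
E
```

```text
[306.12622651 378.28216563]
[307.08170767 354.1362491 ]
```

View pics/c3.png

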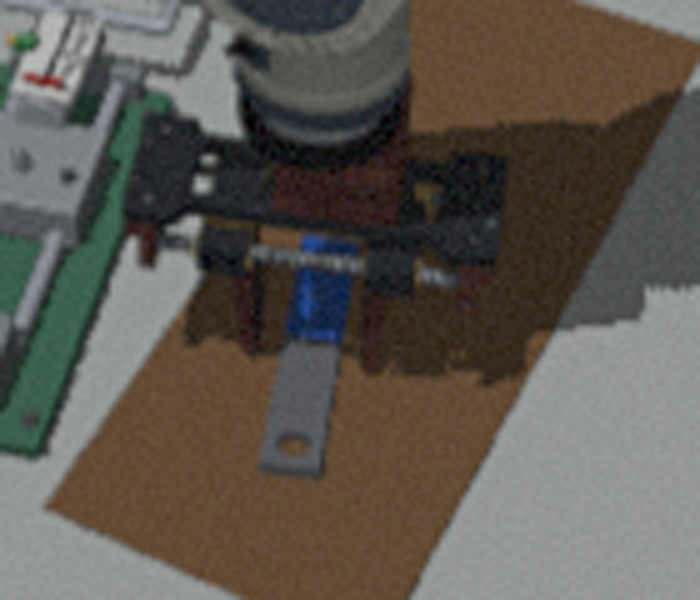

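Tips now appear at about crop (248,350) and (372,370), still a little above the board. I continue the probe.

>>> move_arm:
  steps:
    - [[0, 0, 0.04], 0, 0.4]
    - [[0, 0, 0.04], 0, 0.4]
    - [[0, 0, 0.04], 0, 0.4]
    - [[0, 0, 0], 0, 0.4]

```text
t: 10.32
ee_pos: [435.6, 85.1, -19.6]
orientation: [-1.85, -2.539, 0.0]
ft_force: [-0.3, -0.4, -0.0]
width: 52.7
grasp_force: 0.0
```

>>> move_arm:
  steps:
    - [[0, 0, 0.04], 0, 0.4]
    - [[0, 0, 0.04], 0, 0.4]
    - [[0, 0, 0], 0, 0.4]

```text
t: 10.57
ee_pos: [435.6, 85.1, -21.5]
orientation: [-1.85, -2.539, 0.0]
ft_force: [-0.6, 0.9, -0.2]
width: 52.3
grasp_force: 0.0
```

>>> move_arm:
  steps:
    - [[0, 0, 0.04], 0, 0.4]
    - [[0, 0, 0.04], 0, 0.4]
    - [[0, 0, 0], 0, 0.4]

```text
t: 10.82
ee_pos: [435.6, 85.1, -23.5]
orientation: [-1.85, -2.539, 0.0]
ft_force: [-0.5, -0.0, 0.6]
width: 52.7
grasp_force: 0.0
```

>>> move_arm:
  steps:
    - [[0, 0, 0.04], 0, 0.4]
    - [[0, 0, 0.04], 0, 0.4]
    - [[0, 0, 0], 0, 0.4]

```text
t: 11.07
ee_pos: [435.8, 85.1, -25.4]
orientation: [1.85, 2.539, 0.0]
ft_force: [-0.5, 0.1, -0.3]
width: 52.6
grasp_force: 0.0
```

>>> move_arm:
  steps:
    - [[0, 0, 0.04], 0, 0.4]
    - [[0, 0, 0.04], 0, 0.4]
    - [[0, 0, 0], 0, 0.4]

```text
t: 11.32
ee_pos: [435.8, 85.1, -25.7]
orientation: [1.85, 2.539, 0.0]
ft_force: [-6.4, -1.0, 32.2]
width: 52.7
grasp_force: 16.4
```

The tips touch the board at reported z = -25.6, so they really stand about 29.5 mm above the reported TCP height. I back off about 2 mm and grip.

>>> move_arm:
  steps:
    - [[0, 0, -0.14], 0, 0.4]
    - [[0, 0, 0], 0, 0.6]
    - [[0, 0, 0], 0, 0.9]
    - [[0, 0, 0], 0, 0.9]
    - [[0, 0, 0], 0, 0.9]
    - [[0, 0, 0], 0, 0.9]

```text
t: 11.82
ee_pos: [435.5, 85.1, -24.2]
orientation: [-1.85, -2.539, 0.001]
ft_force: [-0.1, -1.1, -0.1]
width: 29.6
grasp_force: 30.0
```

>>> move_arm:
  steps:
    - [[0, 0, -0.5], 0, 0.9]
    - [[0, 0, -0.8], 0, 0.9]
    - [[0, 0, -0.8], 0, 0.9]
    - [[0, 0, -0.8], 0, 0.9]
    - [[0, 0, 0], 0, 0.9]

```text
t: 12.23
ee_pos: [437.6, 85.4, 51.1]
orientation: [1.848, 2.536, 0.005]
ft_force: [-0.0, 1.0, -0.2]
width: 29.5
grasp_force: 30.0
```

```bash
python3 - <<'E'
from h import *
to(599.2,128.4,48,13.4)
E
```

```text
t 12.23 pos [437.6  85.4  51.1] yaw 17.8 tilt 0.26 w 29.5 F [-0.   1.  -0.2] g 30.0
shift units [-0.34  6.68  0.15] turn units 0.89
```

>>> move_arm:
  steps:
    - [[-0.05, 0.76, 0], 0, 0.9]
    - [[-0.05, 1, 0], 0, 0.9]
    - [[-0.05, 1, 0], 0, 0.9]
    - [[-0.05, 1, 0], 0, 0.9]
    - [[-0.05, 1, 0], 0, 0.9]
    - [[-0.05, 1, 0], 0, 0.9]
    - [[-0.05, 0.7, 0], 0, 0.9]
    - [[0, 0.3, 0], 0, 0.9]
    - [[0, 0, 0], 0.88, 0.9]
    - [[0, 0, 0], 0, 0.9]
    - [[0, 0, 0], 0, 0.9]

```text
t: 13.15
ee_pos: [598.0, 128.3, 47.6]
orientation: [-1.943, -2.467, 0.003]
ft_force: [0.4, 0.5, -0.9]
width: 29.5
grasp_force: 30.0
```

```bash
python3 - <<'E'
from h import *
np.set_printoptions(precision=1,suppress=True)
to(599.2,128.4,48,13.4)
S=snap('side','s4.png');T=snap('top','t4.png')
a=cv2.resize(T['image'][170:280,235:375,::-1],(382,300),interpolation=2);b=cv2.resize(S['image'][185:315,235:355,::-1],(415,450),interpolation=2)
c=np.zeros((450,797,3),np.uint8);c[:300,:382]=a;c[:,382:]=b;cv2.imwrite('pics/c4.png',c)
u=np.array([np.cos(np.radians(-76.6)),np.sin(np.radians(-76.6))])
for n,s in(('blue',1),('grey',-1)):
    p=np.r_[np.array([599.2,128.9])+s*60*u,81]
    q=proj(S,p);print(n,'exp side crop',382+(q[0]-235)*3.46,(q[1]-185)*3.46,'top crop',(proj(T,p)-[235,170])*2.73)
E
```

```text
t 13.15 pos [598.  128.3  47.6] yaw 13.5 tilt 0.12 w 29.5 F [ 0.4  0.5 -0.9] g 30.0
shift units [-0.   0.1 -0. ] turn units 0.03
blue exp side crop 550.0333231205391 185.03229204998743 top crop [190.2 120.9]
grey exp side crop 497.2869030548033 304.57977967169796 top crop [ 53.1 156.7]
```

View pics/c4.png

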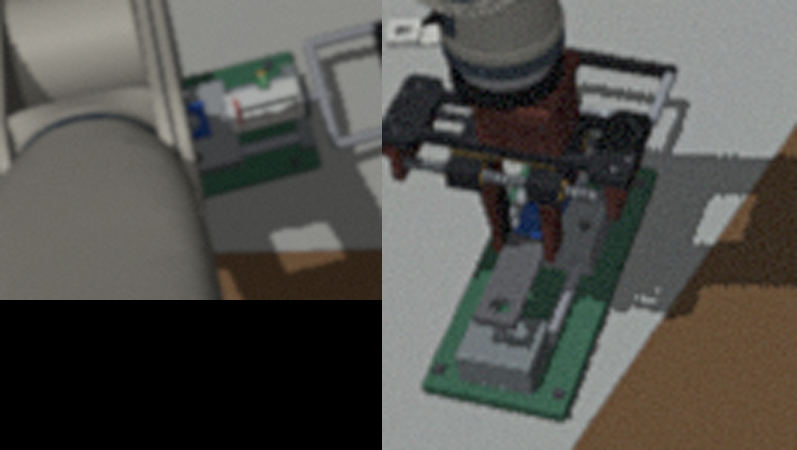

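The strip is held level above the tester. The grey hole is at crop (500,305), against (497,305) expected.

```bash
python3 - <<'E'
from h import *
np.set_printoptions(precision=1,suppress=True)
to(599.2,128.4,48,13.4)
S=cams.get_image('side');T=cams.get_image('top')
for z in(79,81,83):
    print('grey side',atz(S,235+(118+.5)/3.46-.5,185+(305+.5)/3.46-.5,z)[:2],'fixed pin side 584.4 188.4')
# grey hole refined: dark blob near
g=cv2.cvtColor(S['image'],cv2.COLOR_RGB2GRAY);print(g[268:279,262:277])
# blue hole visible end in top
for z in(81,):print('blue mask top')
im=T['image'].astype(int);m=(im[:,:,2]-im[:,:,0]>40)&(im[:,:,1]<im[:,:,2]-30);m[:170]=0;m[280:]=0;m[:,:235]=0;m[:,375:]=0
ys,xs=np.nonzero(m);print(len(xs),xs.min(),xs.max(),ys.min(),ys.max())
r=xs.max();print('end',[(x,ys[xs==x].mean(),ys[xs==x].min(),ys[xs==x].max()) for x in range(r-4,r+1)])
print(atz(T,xs.max()+.5,ys[xs==xs.max()].mean(),85))
u=np.array([.2317,-.9728]);print('exp end',np.array([599.2,128.9])+75*u)
E
```

```text
t 13.25 pos [598.2 128.3  48.1] yaw 13.5 tilt 0.08 w 29.7 F [-0.6  0.3  0.4] g 30.0
shift units [-0.  0.  0.] turn units 0.03
grey side [585.8 184.9] fixed pin side 584.4 188.4
grey side [584.8 186.2] fixed pin side 584.4 188.4
grey side [583.7 187.5] fixed pin side 584.4 188.4
[[ 84  79  94  93  93  92  91  89  94  90  92  90  88  90  86]
 [ 82  81  89  89  91  88  94  91  90  93  88  87  90  94  82]
 [ 82  82  88  90  88  79  84  82  86  87  91  92  94  87  66]
 [ 83  90  90  91  74  66  63  67  69  76  87  93  93  86  60]
 [ 87  89  89  82  61  63  55  61  69  66  83  91  87  82  61]
 [ 89  89  88  81  66  72  57  47  72  78  90  90  87  58  53]
 [ 90  90  92  90  84  73  53  62  84  84  95  92  72  59  45]
 [ 89  91  95  90  91  79  73  84  90  88  92  89  65  47  50]
 [ 72  80  80  90  93  90  92  94  96  89  90  80  54  49  52]
 [ 58  62  74  69  74  78  81  85  90  94  95  65  58  59  63]
 [ 97  80  75  67  63  65  67  67  71  77  72  60  95 100  78]]
blue mask top
33 305 310 207 219
end [(306, np.float64(208.5), np.int64(207), np.int64(210)), (307, np.float64(211.71428571428572), np.int64(207), np.int64(219)), (308, np.float64(211.42857142857142), np.int64(207), np.int64(218)), (309, np.float64(214.125), np.int64(208), np.int64(218)), (310, np.float64(216.5), np.int64(215), np.int64(218))]
[606.7  57.   85. ]
exp end [616.6  55.9]
```

>>> move_arm:
  steps:
    - [[0, 0.04, 0.2], 0, 0.9]
    - [[0, 0, 0.2], 0, 0.9]
    - [[0, 0, 0.15], 0, 0.9]
    - [[0, 0, 0.12], 0, 0.9]
    - [[0, 0, 0.12], 0, 0.9]
    - [[0, 0, 0.12], 0, 0.9]
    - [[0, 0, 0], 0, 0.9]

```text
t: 13.93
ee_pos: [599.8, 128.7, 25.1]
orientation: [-1.946, -2.465, 0.001]
ft_force: [-0.3, -0.0, 0.1]
width: 29.7
grasp_force: 30.0
```

>>> move_arm:
  steps:
    - [[0, 0, 0.1], 0, 0.9]
    - [[0, 0, 0.1], 0, 0.9]
    - [[0, 0, 0.08], 0, 0.9]
    - [[0, 0, 0], 0, 0.9]

```text
t: 14.27
ee_pos: [600.0, 128.7, 18.5]
orientation: [-1.946, -2.466, 0.001]
ft_force: [0.1, 0.2, -0.5]
width: 29.5
grasp_force: 30.0
```

>>> move_arm:
  steps:
    - [[0, 0, 0.04], 0, 0.9]
    - [[0, 0, 0.04], 0, 0.9]
    - [[0, 0, 0], 0, 0.9]

```text
t: 14.52
ee_pos: [600.4, 128.8, 16.9]
orientation: [1.946, 2.466, 0.0]
ft_force: [-0.4, 0.1, 0.6]
width: 29.7
grasp_force: 30.0
```

>>> move_arm:
  steps:
    - [[0, 0, 0.02], 0, 0.8]
    - [[0, 0, 0], 0, 0.6]
    - [[0, 0, 0], 0, 0.5]
    - [[0, 0, 0], 0, 0.4]
    - [[0, 0, 0], 0, 0.4]
    - [[0, 0, -0.5], 0, 0.4]
    - [[0, 0, -1], 0, 0.43]
    - [[0, 0, -1], 0, 0.43]
    - [[0, 0, 0], 0, 0.43]

```text
t: 15.27
ee_pos: [603.6, 129.4, 84.2]
orientation: [1.943, 2.462, 0.009]
ft_force: [1.6, -0.1, 0.5]
width: 50.0
grasp_force: 0.0
```

```bash
python3 - <<'E'
from h import *
to(655.5,-105,60,-76.6)
E
```

```text
t 15.27 pos [603.6 129.4  84.2] yaw 13.4 tilt 0.44 w 50.0 F [ 1.6 -0.1  0.5] g 0.0
shift units [-9.6  -0.17  0.97] turn units 18.01
```

>>> move_arm:
  steps:
    - [[-0.96, 0, 0], 0, 0.43]
    - [[-0.96, 0, 0], 0, 0.43]
    - [[-0.96, 0, 0], 0, 0.43]
    - [[-0.96, 0, 0], 0, 0.43]
    - [[-0.96, 0, 0], 0, 0.43]
    - [[-0.96, 0, 0], 0, 0.43]
    - [[-0.96, 0, 0], 0, 0.43]
    - [[-0.96, 0, 0], 0, 0.43]
    - [[-0.96, 0, 0], 0, 0.43]
    - [[-0.96, 0, 0], 0, 0.43]
    - [[0, 0, 0], 1, 0.43]
    - [[0, 0, 0], 1, 0.43]
    - [[0, 0, 0], 1, 0.43]
    - [[0, 0, 0], 1, 0.43]
    - [[0, 0, 0], 1, 0.43]
    - [[0, 0, 0], 1, 0.43]
    - [[0, 0, 0], 1, 0.43]
    - [[0, 0, 0], 1, 0.43]
    - [[0, 0, 0], 1, 0.43]
    - [[0, 0, 0], 1, 0.43]

```text
t: 16.93
ee_pos: [655.9, -104.6, 79.1]
orientation: [-2.809, -1.406, 0.0]
ft_force: [-0.1, -0.1, 0.4]
width: 50.0
grasp_force: 0.0
```

>>> move_arm:
  steps:
    - [[0, 0, 0], 1, 0.43]
    - [[0, 0, 0], 1, 0.43]
    - [[0, 0, 0], 1, 0.43]
    - [[0, 0, 0], 1, 0.43]
    - [[0, 0, 0], 1, 0.43]
    - [[0, 0, 0], 1, 0.43]
    - [[0, 0, 0], 1, 0.43]
    - [[0, 0, 0], 1, 0.43]
    - [[0, 0, 0], 0, 0.43]

```text
t: 17.68
ee_pos: [655.9, -104.7, 79.1]
orientation: [-3.121, -0.363, -0.0]
ft_force: [-0.0, 0.1, 0.5]
width: 50.1
grasp_force: 0.0
```

```bash
python3 - <<'E'
from h import *
to(655.5,-105,1,-76.6)
S=snap('side','s5.png');T=snap('top','t5.png')
a=cv2.resize(T['image'][175:255,240:390,::-1],(400,213),interpolation=2);b=cv2.resize(S['image'][180:315,240:355,::-1],(383,450),interpolation=2)
c=np.zeros((450,783,3),np.uint8);c[:213,:400]=a;c[:,400:]=b;cv2.imwrite('pics/c5.png',c)
print(proj(T,[655.5,-105,49]),proj(T,[655.5,-105,110]))
E
```

```text
t 17.68 pos [ 655.9 -104.7   79.1] yaw -76.7 tilt 0.00 w 50.1 F [-0.   0.1  0.5] g 0.0
shift units [-0.02  0.01  3.12] turn units -0.03
[378.92184062 197.74200944] [380.83112654 191.35866697]
```

View pics/c5.png

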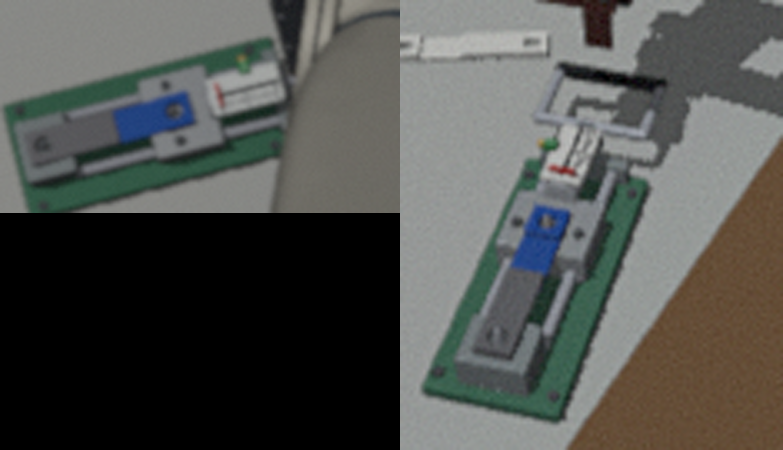

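The strip lies on both posts with the pins through its holes: pins at top crop (40,145) and (175,112). It is free of the gripper, so next is the handle.

>>> move_arm:
  steps:
    - [[0, 0, 0.6], 0, 0.43]
    - [[0, 0, 0.6], 0, 0.43]
    - [[0, 0, 0.5], 0, 0.43]
    - [[0, 0, 0.5], 0, 0.43]
    - [[0, 0, 0.5], 0, 0.43]
    - [[0, 0, 0.4], 0, 0.43]
    - [[0, 0, 0], 0, 0.43]

```text
t: 18.37
ee_pos: [654.2, -104.3, -1.6]
orientation: [-3.119, -0.368, 0.006]
ft_force: [-1.1, 1.3, -0.1]
width: 50.0
grasp_force: 0.0
```

>>> move_arm:
  steps:
    - [[0, 0, 0], 0, 0.6]
    - [[0, 0, 0], 0, 0.75]
    - [[0, 0, 0], 0, 0.85]
    - [[0, 0, 0], 0, 0.95]
    - [[0, 0, 0], 0, 0.95]
    - [[0, 0, 0], 0, 0.95]
    - [[0, 0, 0], 0, 0.95]

```text
t: 18.95
ee_pos: [656.4, -104.6, 1.9]
orientation: [3.12, 0.367, 0.001]
ft_force: [0.0, 0.7, 2.0]
width: 13.3
grasp_force: 30.0
```

```bash
cat >> h.py <<'E'
UD=np.array([.2317,-.9728])
def gauge(tag=None):
    "pointer and mark pixels and their distance along the pull, per camera"
    for n,zp,zm in(('top',70,66),('side',70,66)):
        d=snap(n,tag and n+tag+'.png');im=d['image'];hsv=cv2.cvtColor(im,cv2.COLOR_RGB2HSV).astype(int);g=np.zeros(im.shape[:2],bool)
        H,s,v=hsv[...,0],hsv[...,1],hsv[...,2];f=im.astype(float)
        red=((H<8)|(H>172))&(s>90)&(v>60);gr=(H>32)&(H<85)&(s>90)&(v>55)
        out=[]
        for m,c,z in((red,(623.6,30.7),zp),(gr,(651,8),zm)):
            r=np.zeros_like(m)
            for t in np.arange(-15,60,2): 
                q=proj(d,[c[0]+UD[0]*t,c[1]+UD[1]*t,z]).astype(int);h=5 if z==zp else 3
                r[q[1]-h:q[1]+h+1,q[0]-h:q[0]+h+1]=1
            ys,xs=np.nonzero(m&r)
            if len(xs)<3: out.append(None);continue
            w=s[ys,xs]*1.;u,vv=np.average(xs,weights=w),np.average(ys,weights=w)
            p=atz(d,u,vv,z);out.append(p[:2]@UD);print(n,len(xs),round(u,1),round(vv,1),np.round(p[:2],1),'along %.1f'%out[-1])
        if None not in out: print(n,'mark-pointer %.1f'%(out[1]-out[0]))
E
python3 - <<'E'
from h import *
to(655.5,-105,1,-76.6)
gauge('g0')
E
```

```text
t 18.95 pos [ 656.4 -104.6    1.9] yaw -76.6 tilt 0.04 w 13.3 F [0.  0.7 2. ] g 30.0
shift units [-0.04  0.01  0.04] turn units 0.01
top 43 328.3 197.3 [655.6  15.1] along 137.2
side 11 289.0 230.3 [622.2  29. ] along 116.0
side 12 282.8 224.9 [650.3  15.7] along 135.4
side mark-pointer 19.4
```

>>> move_arm:
  steps:
    - [[0, 0.1, 0], 0, 0.95]
    - [[0, 0.1, 0], 0, 0.95]
    - [[0, 0.1, 0], 0, 0.95]
    - [[0, 0.1, 0], 0, 0.95]
    - [[0, 0.1, 0], 0, 0.95]
    - [[0, 0.1, 0], 0, 0.95]
    - [[0, 0.1, 0], 0, 0.95]
    - [[0, 0.1, 0], 0, 0.95]
    - [[0, 0.1, 0], 0, 0.95]
    - [[0, 0.1, 0], 0, 0.95]
    - [[0, 0.1, 0], 0, 0.95]
    - [[0, 0, 0], 0, 0.95]
    - [[0, 0, 0], 0, 0.95]

```text
t: 20.13
ee_pos: [662.4, -130.1, 1.8]
orientation: [-3.118, -0.366, 0.0]
ft_force: [-1.1, 8.1, 7.2]
width: 12.9
grasp_force: 30.0
```

```bash
python3 - <<'E'
from h import *
np.set_printoptions(linewidth=250)
to(655.5,-105,1,-76.6)
gauge('g1')
im=cv2.imread('pics/topg1.png');print((im[190:206,318:346,1].astype(int)*2-im[190:206,318:346,0]-im[190:206,318:346,2]))
im=cv2.imread('pics/sideg1.png');print((im[210:236,276:300,1].astype(int)*2-im[210:236,276:300,0]-im[210:236,276:300,2]))
a=cv2.resize(cv2.imread('pics/topg1.png')[180:225,300:350],(400,360),interpolation=2);b=cv2.resize(im[195:250,265:315],(400,440),interpolation=2)
c=np.zeros((440,800,3),np.uint8);c[:360,:400]=a;c[:,400:]=b;cv2.imwrite('pics/c6.png',c)
E
```

```text
t 20.13 pos [ 662.4 -130.1    1.8] yaw -76.6 tilt 0.12 w 12.9 F [-1.1  8.1  7.2] g 30.0
shift units [-0.03 -1.04  0.03] turn units 0.00
top 41 327.2 197.2 [655.9  17.6] along 134.9
side 13 291.2 223.4 [630.4   3.4] along 142.8
side 12 283.5 223.8 [650.8  10.8] along 140.3
side mark-pointer -2.5
[[  5   4   2   2   1   3   4   3   2   3   4   7  10   9  12  15  21  26  32  37  46  49  46  26   8   6   4   2]
 [  3   2   4   3   2   5   5   4   8   9  12  14  20  24  23  26  36  42  51  50  53  51  45  36  15   4   3   6]
 [  3   3   3   5   8   9   7  17  22  24  32  36  43  34  26  12  25  41  50  50  50  47  43  32  14   4   3   4]
 [  6   9  12  15  20  27  30  38  43  49  46  52  48  34  13   4  15  31  44  45  38  30  25  19  12   5   5   3]
 [ 17  24  29  39  42  47  50  50  52  54  55  55  51  37  15   8  13  28  37  35  22  10  12   6   8   6   3   4]
 [ 43  45  45  51  53  52  56  55  53  52  51  54  48  42  26  17  20  27  38  33  14   6   4   5   7   3   4   3]
 [ 54  51  54  52  55  52  52  52  56  54  52  55  51  50  36  36  36  42  52  41  17   5   5   5   6   2   4   4]
[... 2911 characters left out ...]
6   0]
 [  0  24  55  59  55  58  14   0   2   5   5   6   0   2   3   4   6   4   0   2   0  -5   1   2]
 [  9  24  42  45  54  58  20  -2   1   4   2   6   1   5   5  -4   0   4   4   1   3   6   1  10]
 [ 15  21   7  17  49  59  37   0   1   1   2   1   1   5   3   1   6   1   2   4   5   6   5   2]
 [ 30  14  -4  -3  32  54  25  -4  -2  -2  -1  -1  -1   0   4  -1   4   2   2  -1   0  -1  -1   1]
 [ 49  36  15  36  48  48   2  -8  -4  -4   0   2  -3   0  -5   1   0   0   2  -3  12   7   8   4]
 [ 47  15  11  20  40  25   1  -9  -3  -2  -5  -4   3   2  -5  -2  -4   4 -10   9  29  23  23  29]
 [ 30   5   6   1   9   6  -2   1   0  -3  -6   2  -4   0  -1  -1   4   2   0  18  29  20  34  19]]
```

View pics/c6.png

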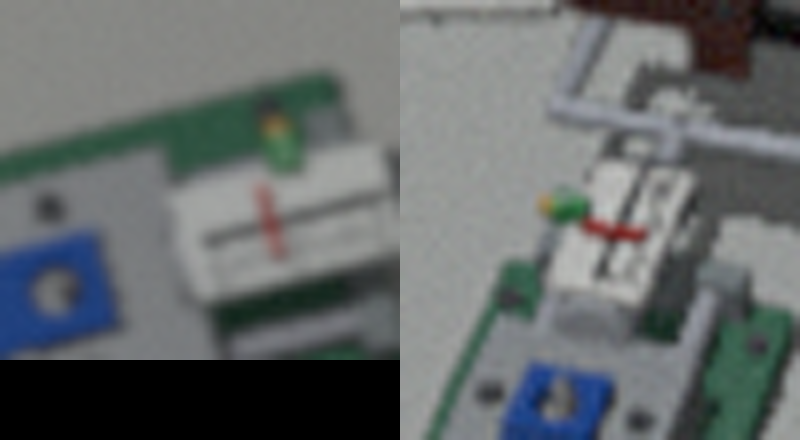

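Closeup: the pointer is at top crop (270,222) and the mark's green tab at (282,147). In the side crop they are at (615,231) and (568,207). The pointer is still short of the mark.

```bash
python3 - <<'E'
from h import *
np.set_printoptions(precision=1,suppress=True)
T=cams.get_image('top');S=cams.get_image('side')
pt,mt=(333.3,207.3),(334.8,197.8);ps,ms=(291.4,223.4),(285.6,220.5)
for n,a,b in(('ptr',pt,ps),('mark',mt,ms)):
    p=tri([ray(T,*a),ray(S,*b)]);print(n,p,'along',p[:2]@UD)
for z in(64,66,68,70):
    print(z,'top rem',(atz(T,*mt,z)-atz(T,*pt,70))[:2]@UD,'lat',(atz(T,*mt,z)-atz(T,*pt,70))[:2]@[.973,.232],'side rem',(atz(S,*ms,z)-atz(S,*ps,70))[:2]@UD)
# intial pictures, same measures
for f,pt in(('top0',(322.1,210.3)),):
    im=cv2.imread('pics/top0.png').astype(int);g=2*im[...,1]-im[...,0]-im[...,2];print(g[190:202,324:338])
print(ctrl.get_obs()['ft_force'],ctrl.get_obs()['t'])
E
```

```text
ptr [629.9   3.8  70.7] along 142.2639094776057
mark [652.3  -0.6  68.3] along 151.73301329827638
64 top rem 9.555106625169433 lat 22.510424553723023 side rem 12.88590312032164
66 top rem 9.437133694080341 lat 22.03753204168364 side rem 10.931998284201224
68 top rem 9.319160762991228 lat 21.564639529644143 side rem 8.978093448080834
70 top rem 9.201187831902137 lat 21.091747017604757 side rem 7.024188611960444
[[ 3  6  3  3  3  7  7  8 12 16 24 24 31 38]
 [ 3  5  5  8  8 19 21 23 24 27 31 43 48 50]
 [12 16 21 25 30 35 41 34 23 18 23 40 53 49]
 [31 36 42 46 48 51 49 34 14  4 14 32 47 42]
 [47 53 52 49 51 52 45 33 16 11 17 37 46 35]
 [54 50 51 51 48 41 36 30 25 27 34 45 46 32]
 [52 52 54 48 43 32 29 30 40 42 47 50 48 31]
 [49 53 54 49 44 39 37 44 55 58 49 39 34 24]
 [53 53 53 57 57 58 59 61 68 54 29 16 10  9]
 [51 46 46 44 50 70 72 66 65 45 15  4  2  3]
 [40 29 23 19 28 53 67 65 58 40 12  1  2  1]
 [16  8  1  1  7 28 56 57 57 35 13  6  4  2]]
[-0.2  8.5  7.5] 20.3333
```

>>> move_arm:
  steps:
    - [[0, 0.06, 0], 0, 0.95]
    - [[0, 0.06, 0], 0, 0.95]
    - [[0, 0.06, 0], 0, 0.95]
    - [[0, 0.06, 0], 0, 0.95]
    - [[0, 0.06, 0], 0, 0.95]
    - [[0, 0.06, 0], 0, 0.95]
    - [[0, 0, 0], 0, 0.95]
    - [[0, 0, 0], 0, 0.95]

```text
t: 21.0
ee_pos: [664.1, -137.8, 1.7]
orientation: [-3.117, -0.366, 0.001]
ft_force: [-2.5, 12.3, 8.3]
width: 13.1
grasp_force: 30.0
```

```bash
python3 - <<'E'
from h import *
np.set_printoptions(precision=1,suppress=True)
to(655.5,-105,1,-76.6)
def cen(im,sgn,box,th):
    f=im.astype(float);r,g,b=f[...,0],f[...,1],f[...,2]
    w=(2*g-r-b) if sgn=='g' else (2*r-g-b)
    w=np.where(w>th,w,0);x0,y0,x1,y1=box;k=np.zeros_like(w);k[y0:y1,x0:x1]=w[y0:y1,x0:x1]
    ys,xs=np.nonzero(k);return np.average(xs,weights=k[ys,xs]),np.average(ys,weights=k[ys,xs]),len(xs)
for tag in('g1','g2'):
    if tag=='g2': T=snap('top','topg2.png');S=snap('side','sideg2.png')
    else: T=cams.get_image('top');S=cams.get_image('side');T['image']=cv2.imread('pics/topg1.png')[...,::-1];S['image']=cv2.imread('pics/sideg1.png')[...,::-1]
    pt=cen(T['image'],'r',(326,200,350,215),35);mt=cen(T['image'],'g',(330,195,341,203),56)
    ps=cen(S['image'],'r',(285,210,302,232),50);ms=cen(S['image'],'g',(280,212,292,226),50)
    print(tag,*[np.round(x,1) for x in(pt,mt,ps,ms)])
    print(' rem top',(atz(T,*mt[:2],68)-atz(T,*pt[:2],70))[:2]@UD,'side',(atz(S,*ms[:2],68)-atz(S,*ps[:2],70))[:2]@UD)
E
```

```text
t 21.00 pos [ 664.1 -137.8    1.7] yaw -76.6 tilt 0.19 w 13.1 F [-2.5 12.3  8.3] g 30.0
shift units [-0.  -1.4  0. ] turn units 0.00
g1 [333.2 207.1  21. ] [334.7 198.1  12. ] [291.3 223.3  18. ] [285.6 220.5  10. ]
 rem top 8.911865209922933 side 8.477014758165037
g2 [336.6 206.4  21. ] [334.9 198.1  14. ] [292.3 221.4  17. ] [285.6 220.3  12. ]
 rem top 1.301708408610331 side 1.62109478427478
```

>>> move_arm:
  steps:
    - [[0, 0.04, 0], 0, 0.95]
    - [[0, 0, 0], 0, 0.95]
    - [[0, 0, 0], 0, 0.95]
    - [[0, 0, 0], 0, 0.95]
    - [[0, 0, 0], 0, 0.95]
    - [[0, 0, 0], 0, 0.95]

```text
t: 21.7
ee_pos: [664.3, -138.5, 1.7]
orientation: [-3.117, -0.366, 0.002]
ft_force: [-1.6, 13.2, 8.5]
width: 13.2
grasp_force: 30.0
```

```bash
python3 - <<'E'
from h import *
to(655.5,-105,1,-76.6)
print(ctrl.close_job())
E
```

```text
t 21.70 pos [ 664.3 -138.5    1.7] yaw -76.6 tilt 0.21 w 13.2 F [-1.6 13.2  8.5] g 30.0
shift units [-0.03 -1.39  0.03] turn units 0.00
the job is handed in; nothing more can be done
None
```

The job is handed in at 21.7 s: the strip lies on both pins, and the gripper still holds the handle at about 13 N, with the pointer an estimated 0.5 mm short of the set mark (last camera check, about 1.4 mm short, came before a final 1 mm nudge); no verdict came back.

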